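Refit the drip tray of the hot-water tap

TASK

The drip tray of the hot-water tap lies on the table the wrong way round. Turn it end for end and slide it, tapered end first, between the guide rails in front of the tap until it is fully home, then leave it lying flat on the table there.

Things in the scene. Friction and masses are not known exactly. Their poses are not given: they have to be found in the camera images.
- tray_grip (a point): Centre of the handle bar of the loose steel drip tray (140 long, 104 wide, walls 24 high, dark grille; 0.2-0.45 kg). The bar stands on two posts over the tray's midline: 64 long along the tray, 14 thick, 55 to 81 above the tray's underside; this point is 68 above the underside, 80 from the nose end, 60 from the face plate's outside. x points along the tray to its nose, z up. Sizes in mm.
- tray_nose (a point): Middle of the drip tray's nose, the end that tapers over its last 20 mm to 80 mm wide; 12 mm above the underside, 80 mm ahead of the handle. The tray starts flat on the table, nose roughly away from the tap. The opposite end has a flat face plate 150 mm wide, 30 high, 4 thick, too wide for the rails. Axes as tray_grip.
- bay_home (a point): Where tray_grip lies when the tray is home: on the table, nose against the stop wall 80 mm beyond this point. 68 mm above the table. x points level into the bay, to the tap (as the nose must point), z up. The fixed steel tap (120 wide, 173 high) begins 88 mm beyond this point; its short spout, 125-149 above the table, comes to 71 mm from it.
- bay_mouth (a point): Middle of the open end of the two fixed guide rails, at table level, 53 mm before bay_home along x. Rails: 116 mm apart, 38 high, flared to about 155 apart over the first 23 mm. Lips above them (38-42 mm high, 88 apart) stop the tray going in from above; it slides under them on the bare table. Home, its face plate stays just outside the rails. Axes as bay_home.

How it is judged:
At the end, for the whole second after the job is handed in: The tray lies flat on the table between the rails (not raised over 6 mm, not tilted over 7 degrees), nose towards the tap, its handle within 15 mm of the home point and its nose within 15 mm of the stop wall, and let go (horizontal distance between tray_grip and bay_home below 0.015 m and x of tray_nose in the frame of bay_home above 0.065 m and z of tray_grip in the frame of bay_home below 0.006 m and angle between tray_grip's own z axis and vertical below 0.12 rad); the robot touches nothing.
It also fails if it takes over 38 s, if anything falls off the work surface, if the arm or the gripper's body presses on something with over 40 N, if the wrist force passes 120 N, or if a joint passes its speed limit or range.

ROBOT

A 7-joint arm with a two-finger parallel gripper is mounted at the origin on the work surface. World frame = base frame: x ahead of the robot, y to its left, z up, the work surface at z = 0. Lengths are in m, angles in rad, forces in N, time in s.
With the tool pointing down it reaches from about 0.4 to 0.85 m from the base axis. Payload 10.4 kg.
Tool frame: the origin (TCP) lies on the centre line of the jaws, within the pads' length; the fingertips stand r.tip_extent ahead of it and the grasp point (between the pads) lies 3 mm ahead of it (r.tip_extent is the distance from the TCP to the fingertips, in m); z points along the fingers, y is the direction in which the jaws open and shut (so a half turn about z gives the same grasp; the last joint's range is limited). The gripper opens to 87 mm and grips with 3 to 60 N. Pads are 19 mm wide; open, the fingers measure 117 mm over their backs; the gripper's body (75 mm by 190 mm) begins 51 mm behind the grasp point.
Start: joints at [-1.255, 0.332, -0.065, 1.46, 0.022, 1.35, -0.088], TCP at [0.208, 0.589, 0.245] pointing down, gripper open.
Joint ranges: [-2.6, 2.6], [-0.5, 2.12], [-1.47, 1.34], [0.16, 2.42], [-1.27, 4.41], [0.06, 2.06], [-2.6, 2.6]. Speed limits (rad/s): [2.22, 2.22, 2.79, 2.79, 3.14, 3.14, 3.14].

INTERFACE

Orientations are given as a unit quaternion [x, y, z, w].
In Python, from bench import r gives the robot as it stands. The module is installed in compiled form; this text tells all that it offers.
- The arm moves only by the shell command python3 -m jog 'ROWS' [FORCE]. ROWS is JSON, a list of rows, each a list of 5 numbers: the shift along the tool's x, y, z in cm, then the turn about the tool's z in rad, then the closure, from 0 (fully open) to 1 (shut). A call has exactly 10 rows; each row shifts and turns the pose as measured when the row begins, along the tool's axes as they then stand; what a row does not reach is not made up. A row lasts 1/10 s, in which the tool goes at most 50 mm and 8.59 degrees, less where a joint would pass 70% of its speed; a pose out of reach is approached as far as the arm can. A call with a gripper value outside its range is refused whole. The fingers move at their own pace and stop on an object; FORCE is the grip in N (left out, the last holds). Time passes only in rows, so rows that do not move let the fingers close, or fill a call up. It gives the time, the measured TCP pose, the force and the opening at its end, in the units of the state.
- r.read_state(): the state, without advancing time (a new reading comes with each control period).
- r.camera(name): name is "scene" or "top" or "wrist"; returns a dict with "pixels" (420x560x3 uint8, red, green, blue), "fx", "fy", "cx", "cy" (pixels), "k1" (the pictures are not rectified: a ray, as slopes to the right and down, at radius r is drawn at 1 + k1 r^2 times it, then the intrinsics apply), "camera_from_world" (4x4, takes a point from world to camera coordinates). Camera axes: x right, y up, looking along -z (the intrinsics and any distortion apply to the point x, -y, -z); pixel columns grow to the right and rows downward; lengths in m; the calibration is good to about 2 mm. A picture is of the moment at which its call begins. There is no depth.
- r.close_job(): hands the job in, once; it reports no verdict.
The state is a dict: "time": time; "joint_positions": joint angles; "joint_vel": joint speeds; "joint_torque": joint torques, N m; "ee_pos": TCP position; "eef_rot": TCP orientation; "ft_force": force on the tool from outside, world axes, zero at the start; "torque": the same for the moment, N m; "width": finger opening in m.
Only numpy, scipy, OpenCV 4.12 (cv2) and the standard library are available. Lean on these libraries where they do the work, as an engineer would, in place of code of your own. Each camera call takes 0.05 s, during which the arm holds its last target. There are 200 camera calls.

## Working session

There is one attempt and no reset: what is moved stays moved. The work goes in short steps, Python scripts to look and compute and a shell command to move; the robot and the scene stay as the last step left them, time stands still between calls to the robot, and variables do not carry over. Pictures are saved under pics/ and viewed, about 8 in all and at most 12, crops included, and the job is handed in when it is done.

```bash
mkdir -p pics; cat > h.py <<'E'
import numpy as np, cv2
from bench import r
def shot(n,tag):
    c=r.camera(n); cv2.imwrite(f'pics/{tag}.png',c['pixels'][:,:,::-1]); np.save(f'pics/{tag}.npy',c,allow_pickle=True); return c
def load(tag): return np.load(f'pics/{tag}.npy',allow_pickle=True).item()
def ray(c,u,v):
    K=np.array([[c['fx'],0,c['cx']],[0,c['fy'],c['cy']],[0,0,1.]])
    p=cv2.undistortPoints(np.array([[[u,v]]],float),K,np.array([c['k1'],0,0,0.]))[0,0]
    T=np.array(c['camera_from_world']);R=T[:3,:3];o=-R.T@T[:3,3]
    return o,R.T@np.array([p[0],-p[1],-1])
def onz(c,u,v,z):
    o,d=ray(c,u,v); return o+d*(z-o[2])/d[2]
E
python3 - <<'E'
from h import *
a=shot('top','top0');b=shot('scene','sc0')
s=r.read_state();print(s['time'],s['ee_pos'],s['eef_rot'],s['width'],r.tip_extent,a['k1'],b['k1'])
E
```

```text
0.1 [0.2076235  0.58917709 0.24386984] [ 1.68589428e-01  9.85686173e-01 -6.05504794e-04 -8.41878045e-05] 0.08714895346497317 0.022 -0.16191587102575747 -0.14578927054483967
```

View pics/top0.png

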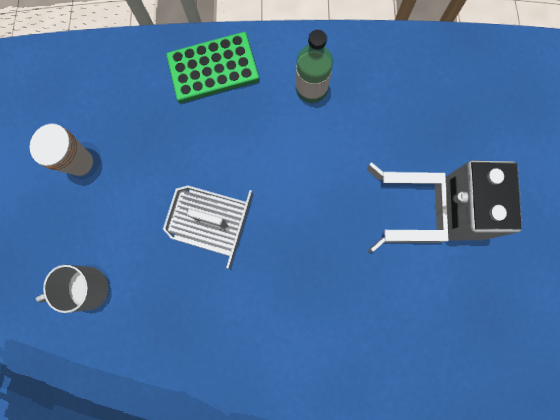

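View pics/sc0.png

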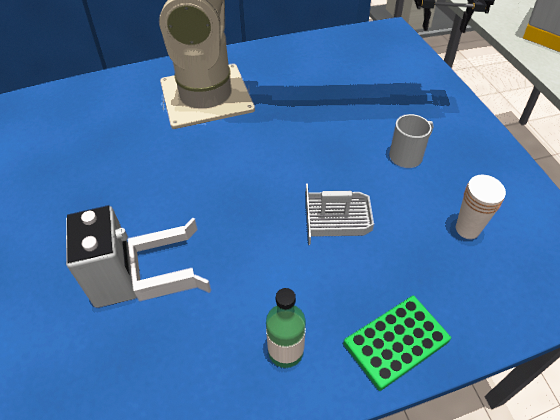

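The top view shows the tray at about (207,220), nose at the left and face plate at (240,230). The bay mouth is at about (385,207) and the tap is on the right at (485,197). I'll enlarge both areas.

```bash
python3 - <<'E'
from h import *
a=load('top0');im=a['pixels'][:,:,::-1]
t=cv2.resize(im[175:275,155:260],None,fx=5,fy=5,interpolation=cv2.INTER_CUBIC)
b=cv2.resize(im[150:260,360:530],None,fx=4.7,fy=4.7,interpolation=cv2.INTER_CUBIC)
cv2.imwrite('pics/t.png',t);cv2.imwrite('pics/b.png',b)
print(t.shape,b.shape)
o,_=ray(a,280,210);print('cam',o)
for n,u,v,z in [('tray',207,220,.0),('bay',412,208,.038),('mouth',385,207,0),('tap',485,197,.17),('bottle',313,70,.1),('green',212,66,0)]: print(n,onz(a,u,v,z))
E
```

```text
(500, 525, 3) (517, 799, 3)
cam [0.41248191 0.04175069 0.89333885]
tray [0.52625624 0.19320753 0.        ]
bay [ 0.53793177 -0.19175573  0.038     ]
mouth [ 0.54628636 -0.14917483  0.        ]
tap [ 0.53442712 -0.27734137  0.17      ]
bottle [ 0.78362892 -0.01104714  0.1       ]
green [0.84388707 0.18884144 0.        ]
```

View pics/t.png

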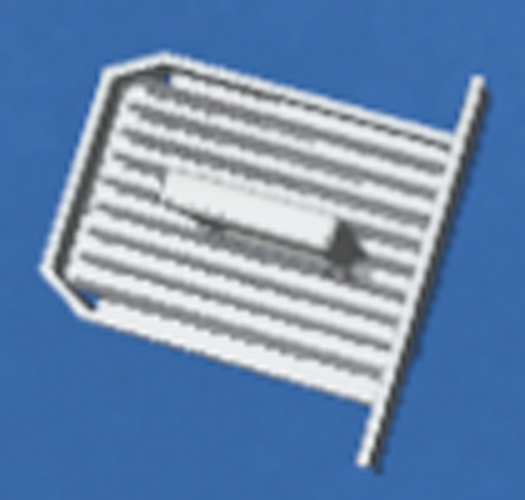

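View pics/b.png

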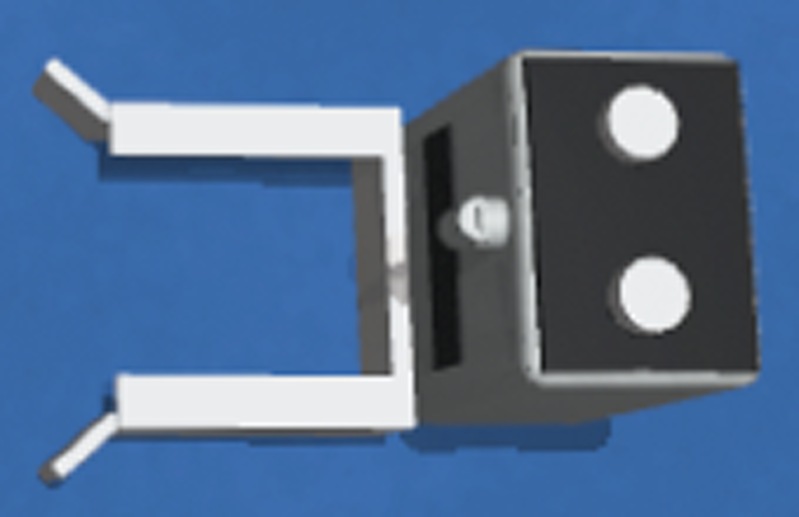

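The tray crop shows plate top ends at (480,80) and (370,465), nose corners at (105,72) and (45,268), and the bar top from (165,187) to (332,232). The bay crop shows lip inner edges (110,153)-(385,157) and (118,375)-(390,375), with the stop wall's inner top edge at x≈387. I'll convert these to world positions.

```bash
python3 - <<'E'
from h import *
a=load('top0')
T=lambda x,y,z: onz(a,155+(x+.5)/5-.5,175+(y+.5)/5-.5,z)[:2]
B=lambda x,y,z: onz(a,360+(x+.5)/4.7-.5,150+(y+.5)/4.7-.5,z)[:2]
ang=lambda d:np.degrees(np.arctan2(d[1],d[0]))
N=np.linalg.norm
p1,p2=T(482,80,.03),T(373,467,.03);n1,n2=T(105,72,.024),T(45,268,.024)
pm,nm=(p1+p2)/2,(n1+n2)/2;d=nm-pm
b=[T(x,y,.081) for x,y in [(168,172),(340,212),(328,250),(162,204)]]
bc=np.mean(b,0);bd=(b[0]+b[3]-b[1]-b[2])/2
print('plate',pm,N(p1-p2),ang(p1-p2),'nose',nm,N(n1-n2),ang(n1-n2),'len',N(d),ang(d))
u=d/N(d);print('grip from ends',pm+u*.06,nm-u*.08,'bar',bc,N(bd),ang(bd))
z=.042
A=[B(110,153,z),B(385,157,z)];C=[B(118,375,z),B(390,375,z)]
O=[B(110,103,z),B(402,108,z)];P=[B(118,428,z),B(413,428,z)]
for n,q in zip('ACOP',(A,C,O,P)): print(n,q,N(q[1]-q[0]),ang(q[1]-q[0]))
ym=(A[0]+C[0])/2;ye=(A[1]+C[1])/2
print('mid start',ym,'mid stop',ye,N(ym-ye),'width',N(A[0]-C[0]),ang(ye-ym),'perp',ang(A[0]-C[0]),ang(A[1]-C[1]),ang(O[1]-P[1]))
# scene view check of the tray
E
python3 - <<'E'
import cv2
im=cv2.imread('pics/sc0.png')
b=cv2.resize(im[190:320,55:225],None,fx=4.6,fy=4.6,interpolation=cv2.INTER_CUBIC)
cv2.imwrite('pics/sb.png',b)
E
```

```text
plate [0.50507049 0.12644716] 0.14844538182700293 -15.814925480502461 nose [0.54592451 0.26063441] 0.07734778793041369 -15.996834595058255 len 0.14026855775253097 73.06685355823923
grip from ends [0.52254583 0.18384587] [0.52262405 0.18410279] bar [0.52218255 0.18408211] 0.06186595356068271 75.06512473296208
A [array([ 0.58653714, -0.13876506]), array([ 0.58367938, -0.2501548 ])] 0.1114263930862017 -91.46963085366939
C [array([ 0.49874473, -0.13777373]), array([ 0.49659747, -0.2463477 ])] 0.10859520304870267 -91.13298555038115
O [array([ 0.60671451, -0.13980147]), array([ 0.60359818, -0.25869752])] 0.11893687797348733 -91.50140862118133
P [array([ 0.47816847, -0.13688363]), array([ 0.4755821 , -0.25443614])] 0.11758096479156921 -91.26040762808442
mid start [ 0.54264093 -0.13826939] mid stop [ 0.54013842 -0.24825125] 0.11001032341803259 width 0.08779800594875632 -91.3034741475213 perp -0.64694078249146 -2.503295435494548 -1.9065461836175706
```

View pics/sb.png

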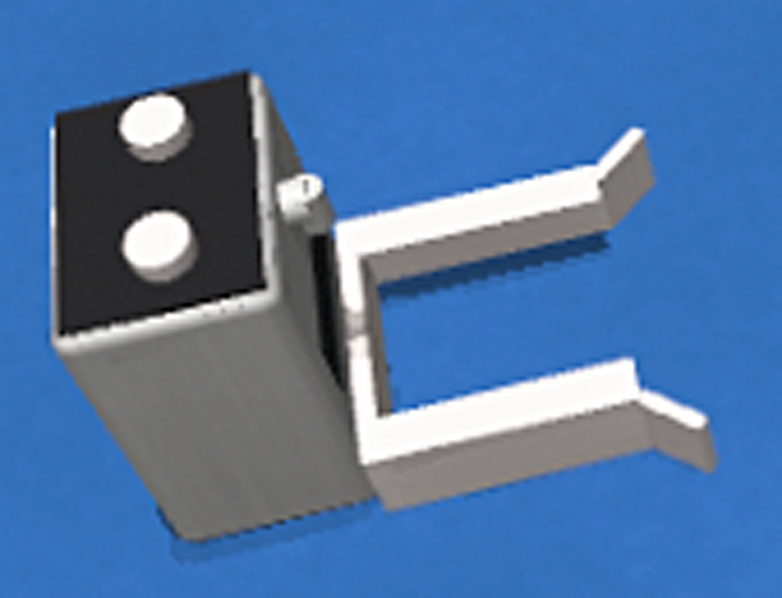

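Measured from the top view:

| Point | x, y (m) | Heading |
|---|---|---|
| tray_grip | (0.522, 0.184) | 74° (nose) |
| bay_home | (0.542, -0.168) | -91.4° |

For the wrist to have range for the turn, the tool's x axis should point opposite to the nose at pick-up. I'll go over the tray first, then turn.

```bash
cat > g.py <<'E'
from h import *
import sys
from scipy.spatial.transform import Rotation as Ro
s=r.read_state();R=Ro.from_quat(s['eef_rot']).as_matrix();p=np.array(s['ee_pos'])
h=np.degrees(np.arctan2(R[1,0],R[0,0]))
print('t %.2f'%s['time'],'p',p.round(4),'h %.1f'%h,'j',np.round(s['joint_positions'],2),'F',np.round(s['ft_force'],1),'w %.4f'%s['width'])
if len(sys.argv)>4:
    g=np.array(list(map(float,sys.argv[1:4])));H=float(sys.argv[4])
    print('shift cm',(R.T@(g-p)*100).round(2),'turn',round(np.radians((h-H+180)%360-180),3),'tilt',(R[2]).round(4))
E
python3 -m jog '[[-4.2,-2.7,0,0,0],[-4.2,-2.7,0,0,0],[-4.2,-2.7,0,0,0],[-4.2,-2.7,0,0,0],[-4.2,-2.7,0,0,0],[-4.2,-2.7,0,0,0],[-4.2,-2.7,0,0,0],[-4.2,-2.7,0,0,0],[-4.2,-2.7,0,0,0],[-4.2,-2.7,0,0,0]]' 20
python3 g.py 0.522 0.184 0.16 -105.8
python3 -m jog '[[0,0,0,-0.15,0],[0,0,0,-0.15,0],[0,0,0,-0.15,0],[0,0,0,-0.15,0],[0,0,0,-0.15,0],[0,0,0,-0.15,0],[0,0,0,-0.15,0],[0,0,0,-0.15,0],[0,0,0,-0.15,0],[0,0,0,-0.15,0]]'
python3 g.py 0.522 0.184 0.16 -105.8
```

```text
time: 1.1
ee_pos: [0.5106, 0.1967, 0.2395]
eef_rot: [0.162, 0.987, -0.002, -0.003]
ft_force: [0.4, 1.6, 0.4]
width: 0.0868
t 1.10 p [0.5106 0.1967 0.2395] h 161.4 j [-0.69  0.17  0.27  1.69 -0.04  1.3   0.83] F [0.4 1.6 0.4] w 0.0868
shift cm [-1.53 -0.8   7.94] turn -1.62 tilt [ 0.005  -0.0051 -1.    ]
time: 2.1
ee_pos: [0.5134, 0.1857, 0.2356]
eef_rot: [-0.553, 0.833, -0.001, -0.007]
ft_force: [0.1, -0.5, 0.1]
width: 0.0872
t 2.10 p [0.5134 0.1857 0.2356] h -112.8 j [-0.57  0.17  0.16  1.68 -0.02  1.3   2.33] F [ 0.1 -0.5  0.1] w 0.0872
shift cm [-0.28 -0.91  7.55] turn -0.123 tilt [ 0.0132  0.0068 -0.9999]
```

```bash

python3 -m jog '[[-0.3,-0.9,2.5,-0.12,0],[0,0,2.5,0,0],[0,0,2.5,0,0],[0,0,0,0,0],[0,0,0,0,0],[0,0,0,0,0],[0,0,0,0,0],[0,0,0,0,0],[0,0,0,0,0],[0,0,0,0,0]]'
python3 g.py 0.522 0.184 0.072 -105.8; python3 - <<'E'
from h import *
c=shot('wrist','w1')
E
```

```text
time: 3.1
ee_pos: [0.5237, 0.185, 0.1627]
eef_rot: [-0.607, 0.795, -0.001, -0.005]
ft_force: [0.3, 0.3, -0.2]
width: 0.0869
t 3.10 p [0.5237 0.185  0.1627] h -105.3 j [-0.55  0.24  0.15  1.75 -0.03  1.16  2.48] F [ 0.3  0.3 -0.2] w 0.0869
shift cm [0.06 0.1  9.07] turn 0.009 tilt [ 0.0086  0.0048 -1.    ]
```

View pics/w1.png

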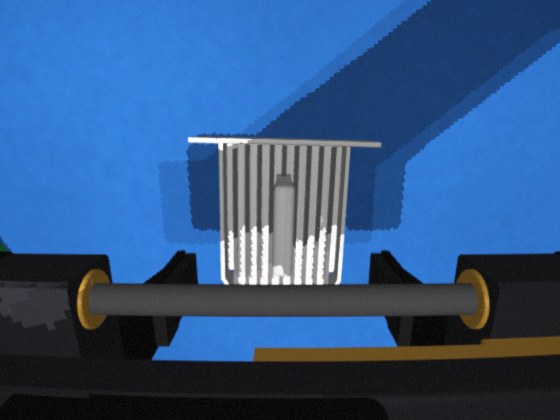

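The wrist view shows the bar at column ~284, midway between the jaws, and parallel to the fingers. I'll go down and grip.

```bash

python3 -m jog '[[0,0.1,2,0,0],[0,0,2,0,0],[0,0,2,0,0],[0,0,1.5,0,0],[0,0,1.5,0,0],[0,0,0,0,0],[0,0,0,0,0],[0,0,0,0,0],[0,0,0,0,0],[0,0,0,0,0]]'
python3 g.py 0.522 0.184 0.072 -105.8
python3 -m jog '[[0,0,0,0,1],[0,0,0,0,1],[0,0,0,0,1],[0,0,0,0,1],[0,0,0,0,1],[0,0,0,0,1],[0,0,0,0,1],[0,0,0,0,1],[0,0,0,0,1],[0,0,0,0,1]]' 40
python3 g.py 0.522 0.184 0.072 -105.8
```

```text
time: 4.15
ee_pos: [0.5244, 0.1857, 0.0737]
eef_rot: [-0.607, 0.795, -0.001, -0.002]
ft_force: [0.3, 0.2, 1.8]
width: 0.0868
t 4.15 p [0.5244 0.1857 0.0737] h -105.3 j [-0.54  0.34  0.14  1.83 -0.05  0.97  2.49] F [0.3 0.2 1.8] w 0.0868
shift cm [0.23 0.19 0.17] turn 0.009 tilt [ 4.5e-03  1.0e-04 -1.0e+00]
time: 5.15
ee_pos: [0.5247, 0.1859, 0.0746]
eef_rot: [-0.607, 0.795, -0.001, -0.001]
ft_force: [-0.8, 0.4, 0.2]
width: 0.0149
t 5.15 p [0.5247 0.1859 0.0746] h -105.3 j [-0.54  0.34  0.14  1.83 -0.05  0.97  2.49] F [-0.8  0.4  0.2] w 0.0149
shift cm [0.25 0.21 0.26] turn 0.009 tilt [ 3.6e-03 -6.0e-04 -1.0e+00]
```

Gripped at 15 mm. Lift, then turn by about +2.89 rad.

```bash

python3 -m jog '[[0,0,-1.5,0,1],[0,0,-2,0,1],[0,0,-2,0,1],[0,0,-2,0,1],[0,0,0,0.1,1],[0,0,0,0.13,1],[0,0,0,0.13,1],[0,0,0,0.13,1],[0,0,0,0.13,1],[0,0,0,0.13,1]]'
python3 -m jog '[[0,0,0,0.13,1],[0,0,0,0.13,1],[0,0,0,0.13,1],[0,0,0,0.13,1],[0,0,0,0.13,1],[0,0,0,0.13,1],[0,0,0,0.13,1],[0,0,0,0.13,1],[0,0,0,0.13,1],[0,0,0,0.13,1]]'
python3 g.py 0.5455 0.02 0.12 88.6
```

```text
time: 6.15
ee_pos: [0.5206, 0.1843, 0.1474]
eef_rot: [-0.26, 0.965, -0.003, -0.006]
ft_force: [-0.7, 0.3, -3.3]
width: 0.0135
time: 7.15
ee_pos: [0.5161, 0.1826, 0.1417]
eef_rot: [0.403, 0.915, -0.011, -0.007]
ft_force: [0.5, 0.1, -3.8]
width: 0.0135
t 7.15 p [0.5161 0.1826 0.1417] h 132.5 j [-0.78  0.27  0.41  1.79 -0.11  1.13  0.41] F [ 0.5  0.1 -3.8] w 0.0135
shift cm [-13.98  -8.77   2.33] turn 0.766 tilt [ 0.0041 -0.0248 -0.9997]
```

```bash

python3 -m jog '[[0,0,0,0.13,1],[0,0,0,0.13,1],[0,0,0,0.13,1],[0,0,0,0.13,1],[0,0,0,0.13,1],[0,0,0,0.11,1],[0,0,0,0,1],[0,0,0,0,1],[0,0,0,0,1],[0,0,0,0,1]]'
python3 g.py 0.5455 0.02 0.12 88.6
```

```text
time: 8.15
ee_pos: [0.5124, 0.1815, 0.1374]
eef_rot: [0.723, 0.691, -0.017, -0.003]
ft_force: [0.1, -0.4, -3.3]
width: 0.0135
t 8.15 p [0.5124 0.1815 0.1374] h 87.5 j [-0.88  0.28  0.52  1.81 -0.15  1.13 -0.35] F [ 0.1 -0.4 -3.3] w 0.0135
shift cm [-15.95   4.08   1.94] turn -0.02 tilt [-0.0194 -0.0281 -0.9994]
```

```bash

python3 -m jog '[[-2,0.5,0,0,1],[-2.5,0.6,0,-0.02,1],[-2.5,0.6,0,0,1],[-2.5,0.6,0,0,1],[-2.5,0.6,0,0,1],[-2,0.6,0,0,1],[-1.5,0.4,0,0,1],[0,0,0,0,1],[0,0,0,0,1],[0,0,0,0,1]]'
python3 g.py 0.5455 0.01 0.08 88.6; python3 - <<'E'
from h import *
c=shot('top','top1');im=c['pixels'][120:300,230:530,::-1]
cv2.imwrite('pics/top1c.png',cv2.resize(im,None,fx=2.6,fy=2.6,interpolation=cv2.INTER_CUBIC))
E
```

```text
time: 9.15
ee_pos: [0.5484, 0.0216, 0.1393]
eef_rot: [0.71, 0.704, -0.016, -0.004]
ft_force: [0.0, 0.8, -3.2]
width: 0.0138
t 9.15 p [0.5484 0.0216 0.1393] h 89.5 j [-0.64  0.3   0.61  1.8  -0.17  1.13  0.01] F [ 0.   0.8 -3.2] w 0.0138
shift cm [-1.06 -0.12  5.95] turn 0.016 tilt [-0.017  -0.0283 -0.9995]
```

View pics/top1c.png

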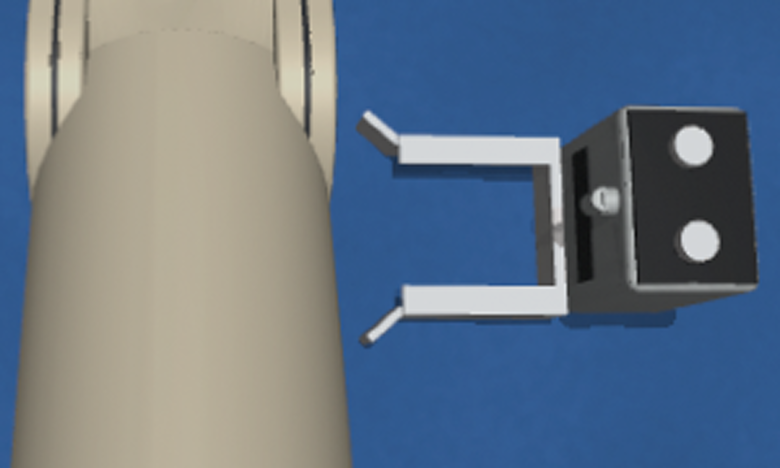

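The arm hides the tray in the top view, but the rails are still where I measured them. I'll lower the tray to hover about 3 mm off the table, which passes under the lips (24 mm walls against a 38 mm clearance), and check it in the scene view.

```bash

python3 -m jog '[[0,-0.2,1,0.016,1],[0,0,1,0,1],[0,0,1,0,1],[0,0,1,0,1],[0,0,1,0,1],[0,0,0.8,0,1],[0,0,0,0,1],[0,0,0,0,1],[0,0,0,0,1],[0,0,0,0,1]]'
python3 g.py 0.5461 0.0 0.078 88.6; python3 - <<'E'
from h import *
c=shot('scene','sc1');im=c['pixels'][120:340,50:400,::-1]
cv2.imwrite('pics/sc1c.png',cv2.resize(im,None,fx=2.2,fy=2.2,interpolation=cv2.INTER_CUBIC))
E
```

```text
time: 10.2
ee_pos: [0.5448, 0.0237, 0.0765]
eef_rot: [0.715, 0.699, -0.015, -0.004]
ft_force: [-0.8, -0.5, -1.7]
width: 0.0136
t 10.20 p [0.5448 0.0237 0.0765] h 88.8 j [-0.62  0.38  0.58  1.86 -0.23  1.    0.03] F [-0.8 -0.5 -1.7] w 0.0136
shift cm [-2.37  0.18 -0.11] turn 0.003 tilt [-0.016  -0.0272 -0.9995]
```

View pics/sc1c.png

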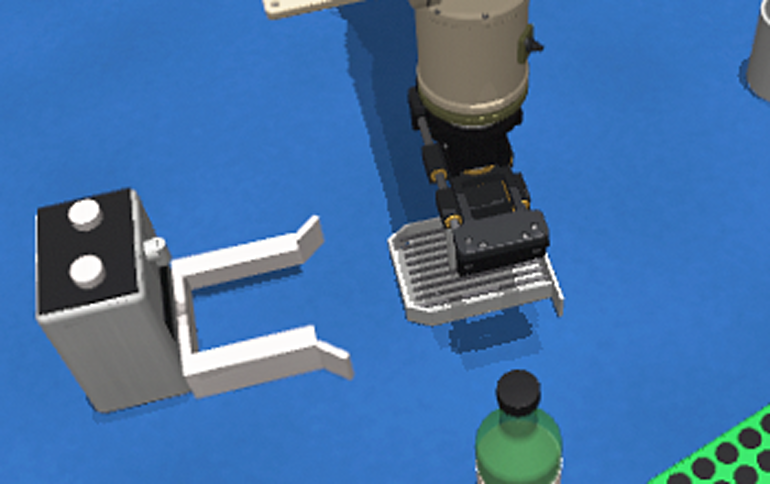

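The tray's nose faces the tap and lines up with the mouth (nose edge at about (395,265) in the crop). I'll slide it in.

```bash

python3 -m jog '[[-1,0.1,-0.2,0,1],[-1,0.05,-0.1,0,1],[-1,0,-0.05,0,1],[-1,0,-0.05,0,1],[-1,0,-0.05,0,1],[-1,0,-0.05,0,1],[-1,0,-0.05,0,1],[-1,0,-0.05,0,1],[0,0,0,0,1],[0,0,0,0,1]]'
python3 g.py 0.5422 -0.165 0.078 88.6
```

```text
time: 11.25
ee_pos: [0.5438, -0.0658, 0.084]
eef_rot: [0.716, 0.698, -0.016, -0.004]
ft_force: [-0.2, 0.4, -4.3]
width: 0.014
t 11.25 p [ 0.5438 -0.0658  0.084 ] h 88.6 j [-0.49  0.38  0.62  1.85 -0.23  1.02  0.2 ] F [-0.2  0.4 -4.3] w 0.0140
shift cm [-9.91  0.1   0.77] turn 0.0 tilt [-0.0174 -0.028  -0.9995]
```

```bash

python3 -m jog '[[0,-0.05,0.5,0,1],[-0.5,0,0,0,1],[-1,0,0,0,1],[-1,0,0,0,1],[-1,0,0,0,1],[-1,0,0,0,1],[-1,0,0,0,1],[0,0,0,0,1],[0,0,0,0,1],[0,0,0,0,1]]'
python3 g.py 0.5422 -0.171 0.078 88.6
```

```text
time: 12.25
ee_pos: [0.5416, -0.1255, 0.0794]
eef_rot: [0.715, 0.698, -0.016, -0.004]
ft_force: [-0.1, -0.6, -3.5]
width: 0.0139
t 12.25 p [ 0.5416 -0.1255  0.0794] h 88.6 j [-0.39  0.4   0.63  1.83 -0.25  1.02  0.32] F [-0.1 -0.6 -3.5] w 0.0139
shift cm [-4.55  0.17  0.22] turn 0.001 tilt [-0.0174 -0.0283 -0.9994]
```

```bash

python3 -m jog '[[-0.7,0.1,0,0,1],[-0.7,0,0,0,1],[-0.7,0,0,0,1],[-0.7,0,0,0,1],[-0.5,0,0,0,1],[-0.4,0,0,0,1],[-0.3,0,0,0,1],[0,0,0,0,1],[0,0,0,0,1],[0,0,0,0,1]]'
python3 g.py 0.5422 -0.171 0.078 88.6
```

```text
time: 13.25
ee_pos: [0.5419, -0.168, 0.08]
eef_rot: [0.715, 0.699, -0.016, -0.004]
ft_force: [-0.7, 0.8, -3.3]
width: 0.0137
t 13.25 p [ 0.5419 -0.168   0.08  ] h 88.7 j [-0.32  0.43  0.64  1.81 -0.27  1.03  0.4 ] F [-0.7  0.8 -3.3] w 0.0137
shift cm [-0.29  0.04  0.2 ] turn 0.002 tilt [-0.0169 -0.0285 -0.9995]
```

Lower gently onto the table and nudge the tray against the stop, watching the force.

```bash

python3 -m jog '[[0,0,0.2,0,1],[0,0,0.2,0,1],[-0.1,0,0,0,1],[-0.15,0,0,0,1],[-0.15,0,0,0,1],[-0.15,0,0,0,1],[-0.1,0,0,0,1],[0,0,0,0,1],[0,0,0,0,1],[0,0,0,0,1]]'
python3 g.py 0.5422 -0.171 0.078 88.6
```

```text
time: 14.25
ee_pos: [0.543, -0.1714, 0.0764]
eef_rot: [0.714, 0.7, -0.014, -0.005]
ft_force: [0.2, 2.3, -0.7]
width: 0.0138
t 14.25 p [ 0.543  -0.1714  0.0764] h 88.9 j [-0.3   0.44  0.64  1.8  -0.28  1.02  0.42] F [ 0.2  2.3 -0.7] w 0.0138
shift cm [ 0.04 -0.08 -0.16] turn 0.005 tilt [-0.0125 -0.0272 -0.9996]
```

Contact: +2.3 N from the stop, and the table now carries the weight. Release and lift.

```bash

python3 -m jog '[[0,0,0,0,0.6],[0,0,0,0,0.6],[0,0,0,0,0.6],[0,0,0,0,0.6],[0,0,0,0,0.6],[0,0,-0.5,0,0.6],[0,0,-1.5,0,0.6],[0,0,-2,0,0.6],[0,0,-3,0,0.6],[0,0,-3,0,0.6]]' 10
python3 -m jog '[[0,0,-3,0,0.6],[0,0,-3,0,0.6],[3,0,-1,0,0.6],[4,0,0,0,0.6],[4,0,0,0,0.6],[4,0,0,0,0.6],[4,0,0,0,0.6],[4,0,0,0,0.6],[3,0,0,0,0.6],[0,0,0,0,0.6]]'
python3 g.py; python3 - <<'E'
from h import *
c=shot('top','top2');im=c['pixels'][140:270,350:530,::-1]
cv2.imwrite('pics/top2c.png',cv2.resize(im,None,fx=4.4,fy=4.4,interpolation=cv2.INTER_CUBIC))
E
```

```text
time: 15.25
ee_pos: [0.5438, -0.172, 0.1802]
eef_rot: [0.715, 0.699, -0.017, -0.006]
ft_force: [1.7, -0.7, -0.9]
width: 0.0348
time: 16.25
ee_pos: [0.5543, 0.0941, 0.2684]
eef_rot: [0.718, 0.696, -0.009, 0.001]
ft_force: [-0.5, -1.0, -0.9]
width: 0.0348
t 16.25 p [0.5543 0.0941 0.2684] h 88.2 j [-0.73  0.2   0.55  1.61 -0.09  1.37 -0.2 ] F [-0.5 -1.  -0.9] w 0.0348
```

View pics/top2c.png

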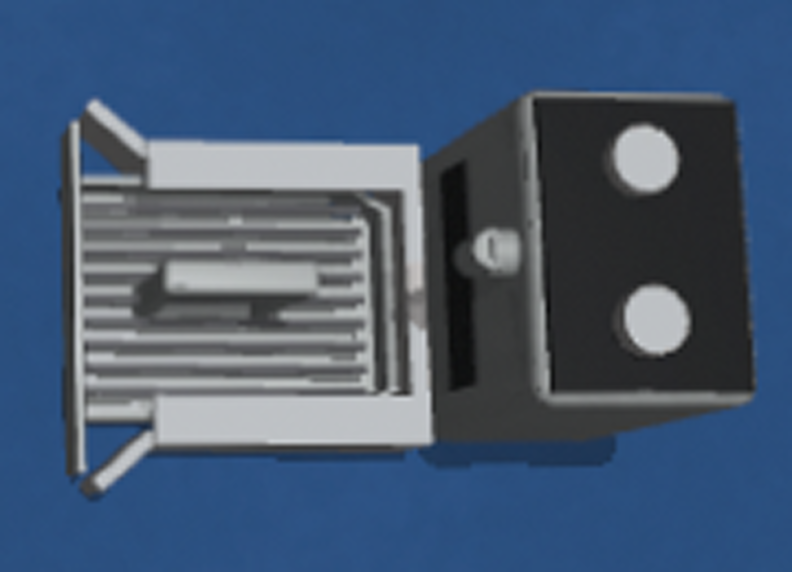

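The tray sits between the rails with its plate just outside them (x≈75) and the nose near the stop (x≈390-400). I'll put numbers on it.

```bash
python3 - <<'E'
from h import *
a=load('top2')
B=lambda x,y,z: onz(a,350+(x+.5)/4.4-.5,140+(y+.5)/4.4-.5,z)[:2]
bar=np.mean([B(x,y,.081) for x,y in [(166,262),(320,265),(318,293),(162,291)]],0)
p1,p2=B(70,120,.03),B(72,475,.03);pm=(p1+p2)/2
d=np.radians(-91.4);u=np.array([np.cos(d),np.sin(d)])
print('bar',bar,'grip from plate',pm+u*.06,'plate ang',np.degrees(np.arctan2(*(p1-p2)[::-1])),'len',np.linalg.norm(p1-p2))
print('nose', (B(390,200,.024)+B(395,390,.024))/2,'stop top',(B(404,200,.04)+B(411,390,.04))/2, 'home .542 -.168')
E
```

```text
bar [ 0.54119419 -0.16720946] grip from plate [ 0.54147105 -0.16676392] plate ang -2.035016243112835 len 0.15176898382411752
nose [ 0.54201451 -0.24794947] stop top [ 0.53952537 -0.24918779] home .542 -.168
```

Handle within about 1.5 mm of home, nose about 1 mm from the stop, and the arm is clear. Handing in.

```bash
python3 -c "
from bench import r
print(r.close_job(), r.read_state()['time'])"
```

```text
the job is handed in; nothing more can be done
the job is handed in; nothing more can be done
```

I gripped the tray by its handle bar, turned it about 166° in the air and slid it under the lips, nose first, until it met the stop wall. Then I set it down, let go, backed the arm away and handed the job in at about 16.3 s.

- **Position:** in the last top picture the handle was at (0.541, -0.167), about 1–1.5 mm from my measured home point of (0.542, -0.168). The nose was about 1 mm from the stop wall. Calibration is good to about 2 mm.
- **Contact:** before release the stop pushed back with 2.3 N, and the force readings showed the table had taken the tray's weight. These were the largest external forces I saw apart from the tray's own weight, though I only read them at the end of each move.
- **Not measured directly:** I did not measure the tray's height or tilt after release; the top view shows nothing raised or tilted. During placing the gripper itself was tilted by about 1.7°.
- **Disagreements:** the bar and the face plate gave handle positions within 0.5 mm of each other. The plate's direction read about 0.6° off the rails, which is within picture error.

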